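# Present an air grinder with its coupler

## Task

A customer wants to see the red air grinder and the coupler that goes with it. First stand the brass coupler upright on the small round white top of the display stand and let go of it; then draw the grinder out of its sloped holder, turn it level and finish while still holding it in the gripper, level and motionless, the whole grinder at least 20 cm above the counter and touching nothing else. The coupler stays standing on the stand, and the steel coupler, the oil bottle, the wrench and the blue bin are left alone.

Things in the scene. Friction and masses are not known exactly. Their poses are not given: they have to be found in the camera images.
- coupler: Brass-coloured hose coupler standing upright on the counter: a plain cylinder 28 mm in diameter and 42 mm high with a narrower neck, 18 mm in diameter and 18 mm high, on top (60 mm in all), about 0.15 kg. Origin: centre of its underside; z points up towards the neck.
- stand_top (a point): Centre of the upper face of the display stand's round white top plate (40 mm in diameter, 8 mm thick), 90 mm above the counter. Below it a thin column (16 mm) and a foot disc (90 mm diameter, 12 mm thick); the stand is screwed down.
- holder: Blue sloped holder, screwed down; base plate 150 x 90 x 10 mm (x, y, z). Origin: centre of the plate's underside. Its x axis is the level direction towards which the grinder leans. A square socket (outside 44 mm) rises at 45 degrees towards +x from its rear; a prop (16 mm wide, up to 105 mm high, at x = 50 to 62 mm) carries the red body from below near its rear end.
- holder_mouth (a point): Centre of the mouth of the holder's socket, 69 mm above the counter; the bore is 33 x 34 mm and 55 mm deep, its floor's centre at (-50, 0, 30) mm in the holder's frame. Axes as the holder's (x level, z up).
- grinder: Straight air grinder, 175 mm long, about 0.45 kg, loose in the holder, leaning 45 degrees, nose down. Origin: centre of the nose's flat end. z runs along the tool from nose to air plug; as it sits, x points 45 degrees down and to holder +x (to its under side), y is level. Along z: 0-60 mm steel head, 30 mm diameter; 60-140 mm red round body, 36 mm; 140-175 mm brass plug, at most 19 mm.
- grinder_grip (a point): Point on the grinder's axis 97 mm from the nose, mid red body, near the centre of mass: the place to grip, fingers closing along y. 99 mm above the counter at the start. Axes as the grinder's.
- grinder_tail (a point): End of the brass plug, on the grinder's axis, 175 mm from the nose. Axes as the grinder's. The grinder slides freely out of the socket along its own +z; 55 mm of its head is inside, so draw it 60 mm or more before turning it.
- steel_coupler: Bystander: a steel-coloured coupler of the same shape as the brass one (28 mm diameter, 60 mm high), standing on the counter. Origin: centre of its underside.
- oil_bottle: Bystander: yellow oil bottle with red cap, 54 mm diameter, 140 mm high, standing. Origin: centre of its underside.
- wrench: Bystander: steel wrench, 150 mm long, lying flat along its x axis. Origin: centre of its underside.
- blue_bin: Bystander: open blue bin with steel fittings, 160 x 100 x 60 mm (x, y, z), 1.2 kg. Origin: centre of its underside.
Not all that is in view belongs to the job. What is meant by the grinder is not turquoise, and is the smaller of those in its own colour.

How it is judged (in metres and radians):
On the way, in this order (a step that is already met when the one before it is completed fails the run):
1. the brass coupler stands upright on the stand's top, let go (horizontal distance between coupler and stand_top below 0.019 m and z of coupler in the frame of stand_top between -0.005 and 0.005 m and angle between coupler's own z axis and vertical below 0.1 rad and contact force between the fingers and coupler below 0.05 N), for 0.3 s.
2. the grinder is out of the holder and held in the fingers (contact force between the fingers and grinder above 1 N and distance between grinder and holder_mouth above 0.03 m and height (world z) of grinder above 0.075 m and contact force between grinder and holder below 0.05 N), for 0.2 s.
At the end, for the whole second after the job is handed in: The grinder is held in the fingers, within about 12 degrees of level, nose and plug both at least 190 mm above the counter, at rest and carried by nothing else; the brass coupler stands upright (within 6 degrees), at rest and released, on the stand's top, its centre within 19 mm of the top's centre (all of step 1 and angle between grinder's own z axis and vertical between 1.35 and 1.79 rad and height (world z) of each of grinder, grinder_tail above 0.19 m and contact force between the fingers and grinder above 1 N and contact force between grinder and holder below 0.05 N and contact force between grinder and coupler below 0.05 N and contact force between grinder and oil_bottle below 0.05 N and linear speed of grinder below 0.03 m/s and angular speed of grinder below 0.15 rad/s and linear speed of coupler below 0.02 m/s); the arm keeps its last pose, push and grip.
It fails at once if a bystander (steel coupler, oil bottle, wrench or blue bin) is moved by more than 30 mm or knocked over (distance of any of steel_coupler, oil_bottle, wrench, blue_bin from where it was at the start of the episode above 0.03 m or angle between any of steel_coupler, oil_bottle's own z axis and vertical above 0.5 rad).
It also fails if it takes over 59 s, if anything falls off the work surface, if the arm or the gripper's body presses on something with over 40 N, if the wrist force passes 120 N, or if a joint passes its speed limit or range.

## Robot

A 6-joint arm with a two-finger parallel gripper is mounted at the origin on the work surface. World frame = base frame: x ahead of the robot, y to its left, z up, the work surface at z = 0. Lengths are in m, angles in degrees, forces in N, time in s.
With the tool pointing down it reaches from about 0.325 to 0.85 m from the base axis. Payload 4.4 kg.
Tool frame: the origin (TCP) lies at the very end of the fingers, on their centre line; the grasp point (between the pads) lies 19 mm behind it; z points along the fingers, y is the line along which they close (so a half turn about z gives the same grasp; the last joint's range is limited). The gripper opens to 94 mm and grips with 3 to 60 N. Pads are 16 mm wide; open, the fingers measure 119 mm over their backs; the gripper's body (75 mm by 177 mm) begins 78 mm behind the grasp point.
Start: joints at [-75.544, 11.837, 88.321, -0, 79.842, -8.623], TCP at [0.225, -0.529, 0.205] pointing down, gripper open.
Joint ranges: [-156.59, 156.59], [-49.26, 127.26], [12.9, 141.05], [-63.56, 243.56], [4.71, 150.69], [-161.64, 161.64]. Speed limits (degrees/s): [159.86, 159.86, 180, 180, 180, 180].

## Interface

Orientations are given as [roll, pitch, yaw] about the fixed x, y, z axes, in that order (R = Rz(yaw) Ry(pitch) Rx(roll)).
In Python, from rig import bot gives the robot as it stands.
- The arm moves only by the shell command python3 -m inch 'ROWS' [FORCE]. ROWS is JSON, a list that holds one entry, the list of rows, each a list of 7 numbers: the shift along the tool's x, y, z in mm, then the turn, a rotation vector about the tool's x, y, z in degrees, then the closure, from -1 (fully open) to 1 (shut), so that 0 is half open. A call has 1 to 12 rows; each row shifts and turns the commanded pose from where the row before left it, along the tool's axes as they then stand; what a row does not reach is not made up. A row lasts 1/12 s, in which the tool goes at most 41.7 mm and 7.16 degrees, less where a joint would pass 70% of its speed; a pose out of reach is approached as far as the arm can. A call is refused whole if a number of a shift passes 41.7 or a number of a turn 7.16, either way. A call with a gripper value outside its range is refused whole. The fingers move at their own pace and stop on an object; FORCE is the grip in N (left out, the last holds). Time passes only in rows, so rows that do not move let the fingers close. It gives the time, the measured TCP pose, the force, the opening and the grip force at its end, in the units of the state.
- bot.observe(): the state, without advancing time (a new reading comes with each control period).
- bot.capture(name): name is "scene" or "top" or "wrist"; returns a dict with "color" (420x560x3 uint8, red, green, blue), "fx", "fy", "cx", "cy" (pixels), "dist" ([k1, k2, p1, p2, k3] as OpenCV has them; the pictures are not rectified), "rvec" (rotation vector, rad) and "tvec" (3), from world to camera coordinates, as OpenCV has them. Camera axes: x right, y down, z forward; pixel columns grow to the right and rows downward; lengths in m; the calibration is good to about 2 mm. A picture is of the moment at which its call begins. There is no depth.
- bot.close_job(): hands the job in; it is judged then, once.
Trained networks look in a picture, given as the dict that the camera call returned (one of the last four; its "shot" number tells which), for a name from the list of things; names that differ only in an ending like _2 or _b are one class to them, and where a whole thing is asked for, a point or a joint stands for the part that bears it (a point fixed in the world has none). Each returns a list of dicts, best first, with "score" (0 to 1); they miss things now and then, are a little off and sometimes report something else, mostly with a low value. They report only what shows in the picture. A call takes as long as a camera call. They do not tell look-alikes from the thing itself.
- bot.spot_in(name, picture): "bbox" ([centre column, centre row, width, height] as shares, 0 to 1, of the picture: columns of its width, rows of its height, round what is visible of it).
- bot.regions_of(name, picture): "pixels" (420x560 bool, what is visible of it) and "bbox" ([centre column, centre row, width, height] as shares, 0 to 1, of the picture: columns of its width, rows of its height, round what is visible of it).
The state is a dict: "time": time; "joints": joint angles; "qvel": joint speeds; "joint_efforts": joint torques, N m; "tool_pos": TCP position; "tcp_rot": TCP orientation; "contact_force": force on the tool from outside, world axes, zero at the start; "moment": the same for the moment, N m; "opening": opening from 0.0 (shut) to 1.0 (fully open); "gripper_force": force on a finger pad.
Only numpy, scipy, OpenCV 4.12 (cv2) and the standard library are available. Lean on these libraries where they do the work, as an engineer would, in place of code of your own. Each camera call takes 0.05 s, during which the arm holds its last target. There are 200 camera calls.

## Working session

There is one attempt and no reset: what is moved stays moved. The work goes in short steps, Python scripts to look and compute and a shell command to move; the robot and the scene stay as the last step left them, time stands still between calls to the robot, and variables do not carry over. Pictures are saved under pics/ and viewed, at most 10 in all, crops included, and the job is handed in when it is done.

```bash
mkdir -p pics; ls; python3 - <<'E'
from rig import bot
import cv2,pickle
o=bot.observe();print(o)
P={}
for n in("scene","top"):
    p=bot.capture(n);P[n]=p
    cv2.imwrite(f"pics/{n}.png",p["color"][:,:,::-1])
    for t in("coupler","stand_top","holder","grinder","steel_coupler","oil_bottle","wrench","blue_bin"):
        print(n,t,[(round(d["score"],2),[round(d["bbox"][i]*(560,420)[i%2]) for i in range(4)]) for d in bot.spot_in(t,p)])
pickle.dump(P,open("P.pkl","wb"))
E
```

```text
pics
{'time': 0.0, 'joints': array([-7.55437287e+01,  1.18842279e+01,  8.84059763e+01, -1.97516000e-04,
        7.98419211e+01, -8.62247376e+00]), 'qvel': array([-0.0228052 ,  0.03986864, -0.01453621,  0.0483057 , -0.03483811,
        0.10385358]), 'joint_efforts': array([-1.70825915e-03, -3.70878589e+01, -2.81417745e+01,  6.96206396e-02,
        3.61439190e-02, -1.57076593e-04]), 'tool_pos': array([ 0.22518259, -0.52817486,  0.2042813 ]), 'tcp_rot': array([-1.79869339e+02, -1.96164949e-02,  2.30787578e+01]), 'contact_force': array([-0.35579383,  0.01440466, -1.11208708]), 'moment': array([ 0.03793993,  0.02215419, -0.00794548]), 'gripper_force': 0.0, 'opening': 1.0016910684077884}
scene coupler [(0.66, [300, 223, 9, 19])]
scene stand_top [(0.94, [371, 255, 28, 45])]
scene holder [(0.66, [248, 195, 59, 39])]
scene grinder [(0.86, [200, 247, 27, 62]), (0.7, [238, 177, 30, 22]), (0.66, [292, 268, 67, 29])]
scene steel_coupler [(0.52, [344, 219, 10, 19])]
scene oil_bottle [(0.59, [428, 304, 32, 62]), (0.42, [191, 178, 58, 45])]
scene wrench [(0.58, [299, 204, 25, 24])]
scene blue_bin []
top coupler [(0.4, [279, 263, 11, 9])]
top stand_top [(0.79, [202, 272, 32, 35]), (0.61, [248, 301, 12, 12])]
top holder []
top grinder [(0.91, [329, 181, 61, 67]), (0.87, [362, 250, 18, 39]), (0.85, [244, 216, 60, 29])]
top steel_coupler []
top oil_bottle [(0.67, [125, 237, 32, 26])]
top wrench [(0.62, [315, 308, 18, 45])]
top blue_bin [(0.97, [430, 248, 46, 62])]
```

```bash
python3 - <<'E'
import cv2
a=cv2.imread("pics/scene.png")[130:350,150:470];cv2.imwrite("pics/s2.png",cv2.resize(a,(800,550),interpolation=cv2.INTER_CUBIC))
a=cv2.imread("pics/top.png")[130:340,90:470];cv2.imwrite("pics/t2.png",cv2.resize(a,(798,441),interpolation=cv2.INTER_CUBIC))
E
```

```text
(no output)
```

View pics/s2.png

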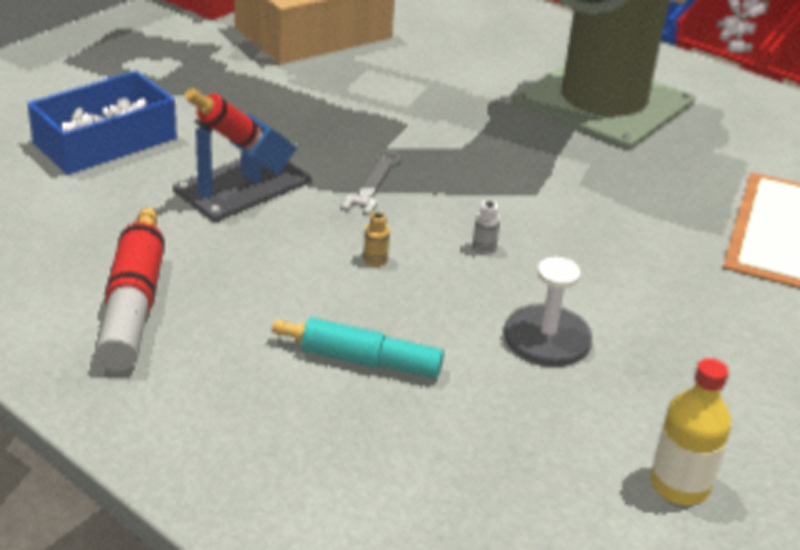

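View pics/t2.png

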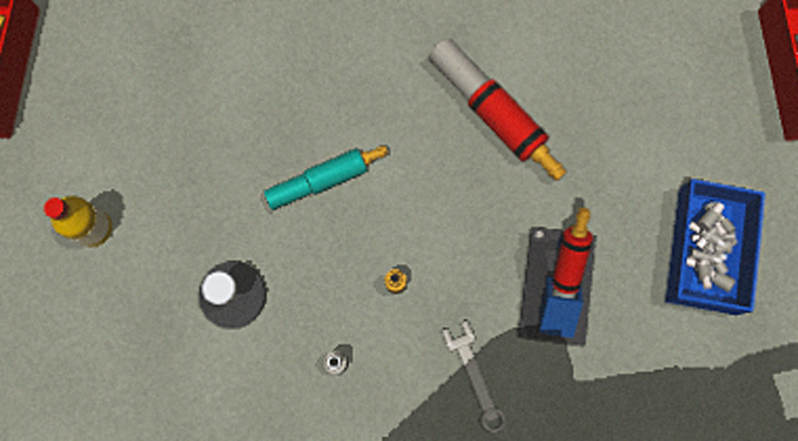

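Three grinder candidates:
- Large red one lying on the counter: scene (200,247), top (329,181).
- Turquoise one: scene (292,268), top (244,216).
- Small red one in the holder: scene (238,177), top (362,250).

The last fits: it is red, the smaller of the two reds, and sits in the sloped holder. The brass coupler is at top (279,263) and the stand's white top is at top (194,267). The crop will confirm this while I measure.

```bash
cat > h.py <<'E'
import numpy as np,cv2
def ray(p,uv):
    K=np.array([[p["fx"],0,p["cx"]],[0,p["fy"],p["cy"]],[0,0,1.]])
    R=cv2.Rodrigues(np.array(p["rvec"],float))[0];t=np.array(p["tvec"],float).ravel()
    x=cv2.undistortPoints(np.array([[uv]],float),K,np.array(p["dist"],float)).ravel()
    d=R.T@np.array([x[0],x[1],1]);return -R.T@t,d/np.linalg.norm(d)
def plane(p,uv,z):
    c,d=ray(p,uv);return c+d*(z-c[2])/d[2]
def proj(p,X):
    K=np.array([[p["fx"],0,p["cx"]],[0,p["fy"],p["cy"]],[0,0,1.]])
    return cv2.projectPoints(np.atleast_2d(X).astype(float),np.array(p["rvec"],float),np.array(p["tvec"],float),K,np.array(p["dist"],float))[0][:,0]
def mask(p,box,lo,hi,lo2=None,hi2=None):
    h=cv2.cvtColor(p["color"],cv2.COLOR_RGB2HSV);m=cv2.inRange(h,lo,hi)
    if lo2:m|=cv2.inRange(h,lo2,hi2)
    x0,x1,y0,y1=box;k=np.zeros_like(m);k[y0:y1,x0:x1]=m[y0:y1,x0:x1];return k
def cen(m):
    y,x=np.nonzero(m);return np.array([x.mean(),y.mean()]),len(x),(x.min(),x.max(),y.min(),y.max())
E
python3 - <<'E'
import pickle;from h import *
P=pickle.load(open("P.pkl","rb"));T,S=P["top"],P["scene"]
BR=((12,110,60),(30,255,255));RED=((0,150,60),(8,255,255),(172,150,60),(180,255,255))
W=((0,0,195),(180,40,255))
for n,p,bw,bb,br,bt in(("top",T,(180,212,250,285),(265,292,252,275),(345,378,230,275),(355,378,222,245)),("scene",S,(360,386,230,250),(292,310,210,240),(225,262,160,195),(222,240,162,180))):
    c,k,b=cen(mask(p,bw,*W));print(n,"stand",c,k,b,plane(p,c,.09))
    c,k,b=cen(mask(p,bb,*BR));print(n,"coupler",c,k,b,"z.03",plane(p,c,.03),"z.05",plane(p,c,.05))
    c,k,b=cen(mask(p,br,*RED));print(n,"red",c,k,b,plane(p,c,.105))
    c,k,b=cen(mask(p,bt,*BR));print(n,"plug",c,k,b,plane(p,c,.142))
    print("cam",ray(p,(280,210)))
a=T["color"][215:300,250:390];b=S["color"][155:240,215:355]
cv2.imwrite("pics/c.png",cv2.resize(np.vstack([a,b])[:,:,::-1],(490,595),interpolation=cv2.INTER_CUBIC))
E
```

```text
top stand [193.52046784 266.62573099] 171 (np.int64(187), np.int64(200), np.int64(260), np.int64(274)) [0.50241938 0.22982784 0.09      ]
top coupler [277.96428571 263.29761905] 84 (np.int64(273), np.int64(283), np.int64(258), np.int64(269)) z.03 [0.51979857 0.01021358 0.03      ] z.05 [0.51736392 0.00979961 0.05      ]
top red [361.81733746 254.3374613 ] 323 (np.int64(354), np.int64(371), np.int64(238), np.int64(269)) [ 0.53425199 -0.20819323  0.105     ]
top plug [366.21111111 235.86666667] 90 (np.int64(362), np.int64(370), np.int64(229), np.int64(242)) [ 0.57587123 -0.21410557  0.142     ]
cam (array([ 0.38429006, -0.0128273 ,  1.14316775]), array([ 0.2496199 ,  0.01602602, -0.96821127]))
scene stand [372.12039312 239.12776413] 407 (np.int64(360), np.int64(385), np.int64(230), np.int64(249)) [0.51094287 0.22936878 0.09      ]
scene coupler [300.40163934 224.90163934] 122 (np.int64(296), np.int64(305), np.int64(216), np.int64(235)) z.03 [0.51982876 0.00911386 0.03      ] z.05 [0.54269691 0.02671326 0.05      ]
scene red [241.04864865 177.69189189] 185 (np.int64(229), np.int64(250), np.int64(168), np.int64(186)) [ 0.54093253 -0.20618562  0.105     ]
scene plug [229.45762712 169.89830508] 59 (np.int64(224), np.int64(234), np.int64(166), np.int64(174)) [ 0.57833175 -0.21431315  0.142     ]
cam (array([1.36583704, 0.66020449, 0.7699011 ]), array([-0.63539296, -0.54723069, -0.54480671]))
```

View pics/c.png

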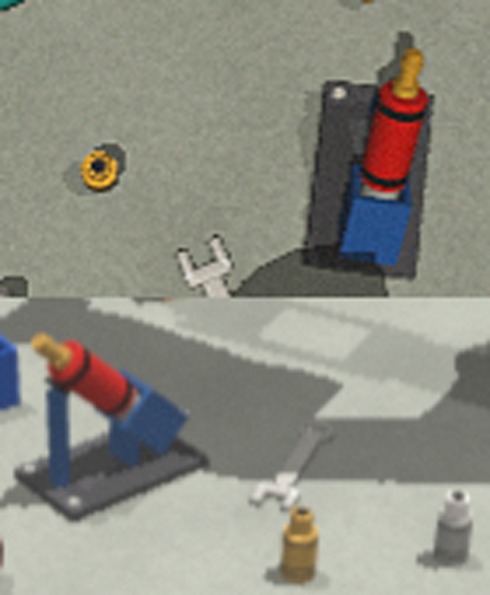

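The crop confirms it: the small red grinder is in the blue holder, and the single brass coupler stands left of it. I'll move over the coupler for a wrist look.

```bash
python3 -m inch '[[[30,-24,0,0,0,0,-1],[30,-24,0,0,0,0,-1],[30,-24,0,0,0,0,-1],[30,-24,0,0,0,0,-1],[30,-24,0,0,0,0,-1],[30,-24,0,0,0,0,-1],[30,-24,0,0,0,0,-1],[30,-24,0,0,0,0,-1],[30,-24,0,0,0,0,-1],[30,-24,0,0,0,0,-1],[30,-24,0,0,0,0,-1],[30,-24,0,0,0,0,-1]]]'
python3 -m inch '[[[28,-22,0,0,0,0,-1],[28,-22,0,0,0,0,-1],[28,-22,0,0,0,0,-1],[28,-22,0,0,0,0,-1],[0,0,0,0,0,6.2,-1],[0,0,0,0,0,6.2,-1],[0,0,0,0,0,6.2,-1],[0,0,0,0,0,6.2,-1],[0,0,0,0,0,6.2,-1],[0,0,0,0,0,0,-1],[0,0,0,0,0,0,-1]]]'
python3 - <<'E'
from rig import bot;from h import *
p=bot.capture("wrist");cv2.imwrite("pics/w1.png",p["color"][:,:,::-1])
o=bot.observe();print(o["tool_pos"],o["tcp_rot"],o["joints"])
print([(d["score"],d["bbox"]) for d in bot.spot_in("coupler",p)])
m=mask(p,(0,560,0,420),(12,110,60),(30,255,255));c,k,b=cen(m);print(c,k,b)
print(ray(p,(280,210)), proj(p,[[.519,.01,0],[.519,.01,.042],[.519,.01,.06]]))
E
```

```text
time: 1.9
tool_pos: [0.4443, -0.1212, 0.2058]
tcp_rot: [180.0, -0.0, 23.1]
contact_force: [0.8, -0.7, -0.5]
opening: 1.001
gripper_force: 0.0
time: 2.82
tool_pos: [0.5122, 0.0019, 0.2055]
tcp_rot: [180.0, -0.0, -7.8]
contact_force: [0.4, -1.0, 0.8]
opening: 1.001
gripper_force: 0.0
[0.51222412 0.00192797 0.20550269] [ 1.79999578e+02 -6.07482067e-03 -7.77324541e+00] [-9.47227260e+00  4.15981552e+00  9.70178775e+01 -2.46611119e-04
  7.88162223e+01  8.83010207e+01]
[(0.89, [0.4896, 0.4474, 0.0505, 0.0576])]
[388.92134581 284.81405971] 8976 (np.int64(78), np.int64(559), np.int64(0), np.int64(406))
(array([ 0.59061879, -0.00851369,  0.38644345]), array([-0.26231044,  0.03812366, -0.96423017])) [[274.03604801 185.76021504]
 [273.27483883 192.49648812]
 [272.8921823  195.88261402]]
```

View pics/w1.png

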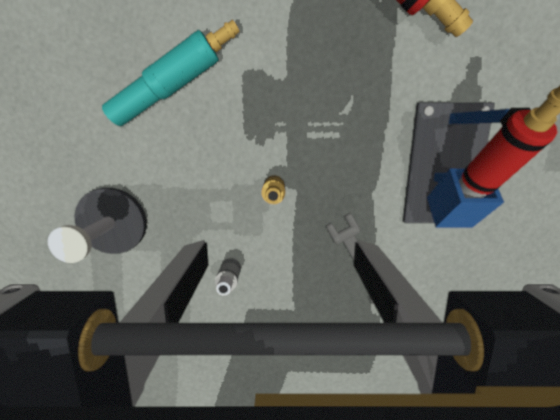

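The wrist view shows the coupler's neck ring at (273,196), which is where (0.519, 0.010) projects to. The stand top is at (68,245), with the holder and small red grinder at the right. I'll measure those here before going down.

```bash
python3 - <<'E'
from rig import bot;from h import *;import pickle
p=bot.capture("wrist");P=pickle.load(open("P.pkl","rb"));P["w"]=p;pickle.dump(P,open("P.pkl","wb"))
m=mask(p,(35,100,215,275),(0,0,165),(180,45,255))
m=cv2.morphologyEx(m,cv2.MORPH_OPEN,np.ones((15,15)));c,k,b=cen(m);print("stand",c,k,b,plane(p,c,.09))
for n,q,bx in(("top",P["top"],(180,212,250,285)),("scene",P["scene"],(355,390,225,255))):
    m=mask(q,bx,(0,0,150),(180,45,255));m=cv2.morphologyEx(m,cv2.MORPH_OPEN,np.ones((7,7)));c,k,b=cen(m);print(n,c,k,b,plane(q,c,.09))
# expected ring projections
t=np.linspace(0,6.28,9)[:-1]
for x,y in((.502,.230),(.506,.230)):
  for n in("top","scene","w"):
    r=proj(P[n],np.c_[x+.02*np.cos(t),y+.02*np.sin(t),0*t+.09]);print(n,x,r.min(0).round(1),r.max(0).round(1))
a=plane(p,(419,102),.01);b=plane(p,(405,222),.01);print("plate edge",a,b,np.degrees(np.arctan2(*(a-b)[1::-1])))
RED=((0,150,60),(8,255,255),(172,150,60),(180,255,255))
c,k,b=cen(mask(p,(460,560,100,200),*RED));print("red w",c,k,b)
# fit holder pose (x,y,yaw): grinder red-body endpoints & plug via silhouettes in all views
from scipy.optimize import least_squares
obs={}
for n,bx in(("top",(345,378,230,275)),("scene",(225,262,160,195)),("w",(460,560,100,200))):
    q=P[n];m=mask(q,bx,*RED);m=cv2.morphologyEx(m,cv2.MORPH_CLOSE,np.ones((5,5)));obs[n]=cen(m)[0]
    hull=cv2.convexHull(np.argwhere(m)[:,::-1].astype(np.float32))
    obs[n]=np.array(cv2.minAreaRect(hull)[0])
    M=cv2.moments(hull);obs[n]=np.array([M["m10"]/M["m00"],M["m01"]/M["m00"]])
ph=np.linspace(0,6.283,24)
def body(x,y,yaw):
    g=np.array([x,y,.099]);e=np.array([np.cos(yaw),np.sin(yaw),0]);z=np.array([0,0,1.])
    ax=(e+z)/2**.5;u=(e-z)/2**.5;v=np.cross(ax,u)
    return np.array([g+ax*s+.018*(np.cos(f)*u+np.sin(f)*v) for s in(-.037,.043) for f in ph])
def res(v,yaw):
    r=[]
    for n in obs:
        h=cv2.convexHull(proj(P[n],body(*v,yaw)).astype(np.float32));M=cv2.moments(h)
        r+=list(np.array([M["m10"]/M["m00"],M["m01"]/M["m00"]])-obs[n])
    return r
for yd in(-10,-8,-5):
    s=least_squares(res,[.537,-.208],args=(np.radians(yd),),diff_step=1e-3);print(yd,s.x,np.round(s.fun,2))
    print("tail px",[proj(P[n],[*(s.x+.055*np.array([np.cos(np.radians(yd)),np.sin(np.radians(yd))])),.1542])[0].round(1) for n in obs])
E
```

```text
stand [ 66.87261146 244.91810737] 1099 (np.int64(49), np.int64(85), np.int64(228), np.int64(262)) [0.50281722 0.23080333 0.09      ]
top [193.52023121 266.58381503] 173 (np.int64(187), np.int64(200), np.int64(260), np.int64(273)) [0.50252925 0.22983387 0.09      ]
scene [372.50361944 238.44053775] 967 (np.int64(355), np.int64(389), np.int64(225), np.int64(254)) [0.50780155 0.22849223 0.09      ]
top 0.502 [185.9 259.2] [201.  274.4]
scene 0.502 [366.4 233. ] [382.2 242.5]
w 0.502 [ 49.5 227.7] [ 86.3 262.8]
top 0.506 [186.  257.7] [201.1 272.9]
scene 0.506 [365.5 233.7] [381.3 243.2]
w 0.506 [ 48.2 224.1] [ 85.1 259.4]
plate edge [ 0.59654225 -0.17395442  0.01      ] [ 0.44966278 -0.15381853  0.01      ] -7.806090302529186
red w [505.90758217 153.79173446] 3073 (np.int64(463), np.int64(556), np.int64(109), np.int64(194))
-10 [ 0.53463359 -0.2097653 ] [ 0.32  0.02  1.09  0.72  0.17 -0.17]
tail px [array([369. , 229.9]), array([225.4, 166.7]), array([572.7,  87.6])]
-8 [ 0.53454826 -0.20992757] [ 0.35  0.05  1.09  0.69  0.16 -0.18]
tail px [array([368.3, 229.8]), array([225.8, 167. ]), array([570.3,  87.6])]
-5 [ 0.53443171 -0.21018102] [ 0.4   0.09  1.07  0.65  0.13 -0.19]
tail px [array([367.3, 229.7]), array([226.3, 167.3]), array([566.5,  87.9])]
```

```bash
python3 -m inch '[[[5.6,-9,14,0,0,0,-1],[0,0,18,0,0,0,-1],[0,0,18,0,0,0,-1],[0,0,18,0,0,0,-1],[0,0,18,0,0,0,-1],[0,0,18,0,0,0,-1],[0,0,18,0,0,0,-1],[0,0,18,0,0,0,-1],[0,0,18,0,0,0,-1],[0,0,18,0,0,0,-1],[0,0,18,0,0,0,-1],[0,0,0,0,0,0,-1]]]'
python3 -m inch '[[[0,0,0,0,0,0,1],[0,0,0,0,0,0,1],[0,0,0,0,0,0,1],[0,0,0,0,0,0,1],[0,0,0,0,0,0,1],[0,0,0,0,0,0,1],[0,0,0,0,0,0,1],[0,0,0,0,0,0,1],[0,0,0,0,0,0,1],[0,0,0,0,0,0,1],[0,0,0,0,0,0,1],[0,0,0,0,0,0,1]]]' 15
```

```text
time: 3.97
tool_pos: [0.5156, 0.0105, 0.008]
tcp_rot: [-180.0, 0.4, -7.9]
contact_force: [-0.6, 0.9, 0.3]
opening: 1.002
gripper_force: 0.0
time: 4.97
tool_pos: [0.5189, 0.0101, 0.0114]
tcp_rot: [180.0, 0.0, -7.9]
contact_force: [-0.3, -0.1, 0.7]
opening: 0.294
gripper_force: 15.0
```

```bash
python3 -m inch '[[[0,0,-20,0,0,0,1],[0,0,-40,0,0,0,1],[0,0,-40,0,0,0,1],[0,0,-40,0,0,0,1],[0,0,-8,0,0,0,1],[0,-16,0,0,0,0,1],[-6,-30,0,0,0,0,1],[-8,-34,0,0,0,0,1],[-8,-34,0,0,0,0,1],[-8,-34,0,0,0,0,1],[-8,-34,0,0,0,0,1],[-8.6,-33.7,0,0,0,0,1]]]'
python3 -m inch '[[[0,0,0,0,0,0,1],[0,0,0,0,0,0,1],[0,0,12,0,0,0,1],[0,0,15,0,0,0,1],[0,0,12,0,0,0,1],[0,0,8,0,0,0,1],[0,0,5,0,0,0,1],[0,0,0,0,0,0,1],[0,0,0,0,0,0,1],[0,0,0,0,0,0,1]]]'
python3 - <<'E'
from rig import bot;from h import *
o=bot.observe();print(o["tool_pos"],o["tcp_rot"],o["opening"],o["contact_force"])
a=bot.capture("wrist")["color"];b=bot.capture("scene")["color"][150:290,300:440]
cv2.imwrite("pics/w2.png",np.hstack([cv2.resize(a,(400,300)),cv2.resize(b,(300,300),interpolation=cv2.INTER_CUBIC)])[:,:,::-1])
E
```

```text
time: 5.97
tool_pos: [0.5013, 0.2315, 0.158]
tcp_rot: [180.0, 0.1, -7.9]
contact_force: [1.0, 0.5, -1.7]
opening: 0.297
gripper_force: 15.0
time: 6.8
tool_pos: [0.5033, 0.2301, 0.1081]
tcp_rot: [-180.0, -0.1, -7.9]
contact_force: [-0.3, -0.1, -1.7]
opening: 0.297
gripper_force: 15.0
[0.50331663 0.23010088 0.10809074] [-1.79967992e+02 -7.33063098e-02 -7.94364086e+00] 0.29666152241720256 [-0.28492185 -0.10703224 -1.73223238]
```

View pics/w2.png

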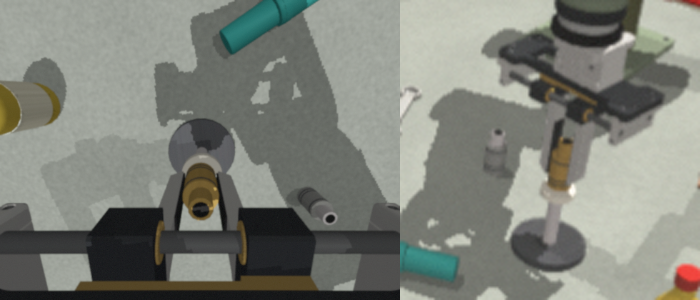

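The coupler is held upright just above the centre of the white top, at about (195,165) in the left panel and (560,190) in the right. I'll lower it the last few mm.

```bash
python3 -m inch '[[[0,0,3,0,0,0,1],[0,0,2,0,0,0,1],[0,0,1,0,0,0,1],[0,0,0.5,0,0,0,1],[0,0,0,0,0,0,1],[0,0,0,0,0,0,1],[0,0,0,0,0,0,1]]]'
```

```text
time: 7.48
tool_pos: [0.5025, 0.2302, 0.1014]
tcp_rot: [180.0, 0.0, -7.9]
contact_force: [-2.6, -1.2, 4.5]
opening: 0.292
gripper_force: 15.0
```

Contact shows as an upward force of about 6 N. I'll release gently and rise.

```bash
python3 -m inch '[[[0,0,0,0,0,0,-0.3],[0,0,0,0,0,0,-0.2],[0,0,0,0,0,0,-0.1],[0,0,0,0,0,0,0.1],[0,0,0,0,0,0,0.1],[0,0,0,0,0,0,0.1],[0,0,-10,0,0,0,0.1],[0,0,-30,0,0,0,0.1],[0,0,-40,0,0,0,0.1],[0,0,-40,0,0,0,0],[0,0,-30,0,0,0,-0.2],[0,0,0,0,0,0,-0.2]]]'
python3 - <<'E'
from rig import bot;from h import *
a=bot.capture("wrist");s=bot.capture("scene")
for n,p in(("w",a),("s",s)):
    m=[(round(d["score"],2),np.round(np.array(d["bbox"])*[560,420,560,420],1)) for d in bot.spot_in("coupler",p)]
    print(n,m,proj(p,[[.5025,.2302,.09],[.5025,.2302,.12],[.5025,.2302,.15]]).round(1).tolist())
o=bot.observe();print(o["tool_pos"],o["tcp_rot"],o["joints"])
cv2.imwrite("pics/w3.png",np.hstack([cv2.resize(a["color"],(400,300)),cv2.resize(s["color"][150:290,300:440],(300,300),interpolation=cv2.INTER_CUBIC)])[:,:,::-1])
E
```

```text
time: 8.48
tool_pos: [0.5073, 0.2316, 0.2607]
tcp_rot: [-179.6, -0.9, -7.9]
contact_force: [0.0, -0.5, 1.4]
opening: 0.589
gripper_force: 0.0
w [(0.77, array([283.2, 205.8,  24.6,  26.3]))] [[283.5, 201.7], [283.6, 207.8], [283.6, 215.0]]
s [(0.5, array([376.8, 227.1,  14.3,  24.7]))] [[374.2, 237.8], [376.0, 228.0], [377.8, 217.9]]
[0.50174377 0.22989578 0.24997851] [ 1.79953129e+02  1.03206678e-01 -7.92291319e+00] [ 1.56324191e+01  7.28805595e+00  8.82893872e+01 -1.72872633e-03
  8.45358952e+01  1.13555456e+02]
```

View pics/w3.png

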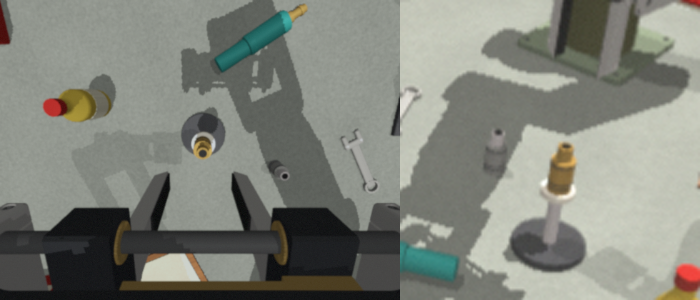

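The coupler stands released and centred on the stand, at (203,148) in the left panel and (562,168) in the right. Next, over to the grinder.

```bash
python3 -m inch '[[[0,20,0,0,0,0,-0.4],[2,38,0,0,0,0,-0.4],[2,38,0,0,0,0,-0.4],[2,38,0,0,0,0,-0.4],[2,38,0,0,0,0,-0.4],[2,38,0,0,0,0,-0.4],[2,38,0,0,0,0,-0.4],[2,38,0,0,0,0,-0.4],[2,38,0,0,0,0,-0.4],[2,38,0,0,0,0,-0.4],[2,38,0,0,0,0,-0.4],[2,31,0,0,0,0,-0.4]]]'
python3 -m inch '[[[0,0,0,0,5,0,-0.4],[0,0,0,0,6,0,-0.4],[0,0,0,0,7,0,-0.4],[0,0,0,0,7,0,-0.4],[0,0,0,0,7,0,-0.4],[0,0,0,0,7,0,-0.4],[0,0,0,0,6,0,-0.4],[0,0,0,0,0,0,-0.4],[0,0,0,0,0,0,-0.4],[0,0,0,0,0,0,-0.4]]]'
cat > d.py <<'E'
from rig import bot;import numpy as np,sys
from scipy.spatial.transform import Rotation as R
o=bot.observe();r=R.from_euler("xyz",o["tcp_rot"],degrees=True)
t=np.array(eval(sys.argv[1]));print(o["tool_pos"],o["tcp_rot"],o["joints"].round(1))
print("tool-axis shift mm",(r.inv().apply(t-o["tool_pos"])*1e3).round(1))
y=np.radians(-7.8);G=R.from_matrix(np.c_[[np.cos(y)*.7071,np.sin(y)*.7071,.7071],np.cross([np.cos(y)*.7071,np.sin(y)*.7071,-.7071],[np.cos(y)*.7071,np.sin(y)*.7071,.7071]),[np.cos(y)*.7071,np.sin(y)*.7071,-.7071]])
print("turn to grasp deg",(r.inv()*G).as_rotvec(degrees=True).round(2))
E
python3 d.py '[.464,-.2004,.1705]'
```

```text
time: 9.68
tool_pos: [0.4631, -0.2016, 0.2486]
tcp_rot: [-179.9, 0.2, -8.0]
contact_force: [0.4, 0.3, -0.1]
opening: 0.7
gripper_force: 0.0
time: 10.52
tool_pos: [0.4654, -0.2005, 0.2516]
tcp_rot: [180.0, -44.9, -7.9]
contact_force: [0.6, 0.2, -0.4]
opening: 0.696
gripper_force: 0.0
[ 0.46535362 -0.2005484   0.25159067] [179.97399626 -44.91782472  -7.94043032] [-54.3 -26.2 128.4  40.9  51.2  25. ]
tool-axis shift mm [-58.2   0.   56.5]
turn to grasp deg [ 0.13  0.08 -0.1 ]
```

```bash
python3 -m inch '[[[-15,0,14,0,0,0,-0.4],[-22,0,21,0,0,0,-0.4],[-21.2,0,21.5,0,0,0,-0.4],[0,0,0,0,0,0,-0.4],[0,0,0,0,0,0,-0.4],[0,0,0,0,0,0,-0.4]]]'
python3 - <<'E'
from rig import bot;from h import *
from scipy.spatial.transform import Rotation as R
p=bot.capture("wrist");o=bot.observe()
y=np.radians(-7.8);e=np.array([np.cos(y),np.sin(y),0]);ax=(e+[0,0,1])/2**.5
g=np.array([.535,-.2105,.099]);q=proj(p,[g-ax*.037,g+ax*.043,g+ax*.078,g+[0,0,0]]);print(q.round(1))
c=p["color"].copy()
for u in q: cv2.circle(c,tuple(int(v) for v in u),4,(0,255,0),1)
cv2.imwrite("pics/w4.png",c[:,:,::-1])
E
python3 d.py '[.548,-.212,.0856]'
```

```text
time: 11.02
tool_pos: [0.4656, -0.2008, 0.1725]
tcp_rot: [179.9, -45.1, -7.7]
contact_force: [-0.0, -1.0, 0.9]
opening: 0.702
gripper_force: 0.0
[[280.7 250.5]
 [280.7 171.1]
 [280.7 132.5]
 [280.7 215.2]]
[ 0.46561791 -0.20116291  0.17303548] [179.75562005 -45.177004    -7.69173761] [-54.4 -18.3 133.9  50.4  41.8  11.2]
tool-axis shift mm [ -3.4  -0.8 120.6]
turn to grasp deg [ 0.17 -0.18  0.08]
```

View pics/w4.png

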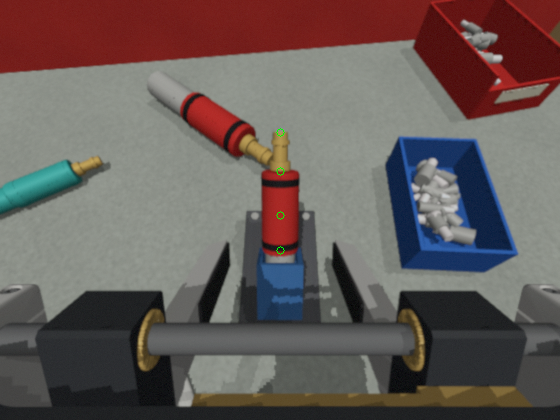

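The projected body ends and plug tip (green) sit exactly on the small red grinder, with the axis at column 281 between the fingers. I'll go in and grip.

```bash
python3 -m inch '[[[-1,0,10,0,0,0,-0.4],[-1,0,16,0,0,0,-0.4],[0,0,16,0,0,0,-0.4],[0,0,16,0,0,0,-0.4],[0,0,16,0,0,0,-0.4],[0,0,16,0,0,0,-0.4],[0,0,12,0,0,0,-0.4],[0,0,10,0,0,0,-0.4],[0,0,8,0,0,0,-0.4],[0,0,0,0,0,0,-0.4],[0,0,0,0,0,0,-0.4]]]'
python3 d.py '[.548,-.212,.0856]'
```

```text
time: 11.98
tool_pos: [0.5481, -0.2121, 0.0857]
tcp_rot: [179.9, -45.2, -7.8]
contact_force: [0.3, -0.5, -0.4]
opening: 0.701
gripper_force: 0.0
[ 0.54811923 -0.21211836  0.08571741] [179.86512031 -45.17623575  -7.7844228 ] [-44.1   5.5 127.4  73.2  25.9  -8.8]
tool-axis shift mm [-0.2 -0.1 -0. ]
turn to grasp deg [ 0.12 -0.18  0.01]
```

```bash
python3 -m inch '[[[0,0,0,0,0,0,1],[0,0,0,0,0,0,1],[0,0,0,0,0,0,1],[0,0,0,0,0,0,1],[0,0,0,0,0,0,1],[0,0,0,0,0,0,1],[0,0,0,0,0,0,1],[0,0,0,0,0,0,1],[0,0,0,0,0,0,1]]]' 35
python3 -m inch '[[[4,0,0,0,0,0,1],[8,0,0,0,0,0,1],[10,0,0,0,0,0,1],[10,0,0,0,0,0,1],[10,0,0,0,0,0,1],[10,0,0,0,0,0,1],[10,0,0,0,0,0,1],[10,0,0,0,0,0,1],[0,0,0,0,0,0,1],[0,0,0,0,0,0,1]]]'
python3 d.py '[.548,-.212,.0856]'
```

```text
time: 12.73
tool_pos: [0.5464, -0.2113, 0.0839]
tcp_rot: [180.0, -45.0, -7.9]
contact_force: [-5.1, 1.2, 6.1]
opening: 0.377
gripper_force: 35.0
time: 13.57
tool_pos: [0.5965, -0.2176, 0.1337]
tcp_rot: [-180.0, -44.9, -7.9]
contact_force: [-0.6, 0.3, -1.9]
opening: 0.374
gripper_force: 34.9
[ 0.59653348 -0.21764647  0.13371973] [-179.96903436  -44.94169691   -7.89668515] [-39.7   4.4 120.2  56.9  26.4  12.4]
tool-axis shift mm [-68.6   1.1  -0.4]
turn to grasp deg [ 0.04  0.06 -0.07]
```

```bash
python3 -m inch '[[[6,0,0,0,0,0,1],[10,0,-4,0,0,0,1],[14,0,-14,0,0,0,1],[14,0,-14,0,0,0,1],[14,0,-14,0,0,0,1],[14,0,-14,0,0,0,1],[14,0,-14,0,0,0,1],[14,0,-14,0,0,0,1],[10,0,-10,0,0,0,1],[0,0,0,0,0,0,1],[0,0,0,0,0,0,1],[0,0,0,0,0,0,1]]]'
python3 d.py '[.6,-.22,.28]'
```

```text
time: 14.57
tool_pos: [0.6041, -0.2182, 0.2786]
tcp_rot: [-179.8, -44.8, -8.0]
contact_force: [0.0, 0.4, -4.2]
opening: 0.371
gripper_force: 34.9
[ 0.60410733 -0.21822998  0.278555  ] [-179.83103141  -44.76102576   -7.98269743] [-39.1  -7.7 111.7  34.   40.9  39.8]
tool-axis shift mm [-1.7  2.3 -3.7]
turn to grasp deg [-0.04  0.24 -0.13]
```

The wrist carries the 0.45 kg. Now I'll level it.

```bash
python3 -m inch '[[[0,0,0,0,-3,0,1],[0,0,0,0,-5,0,1],[0,0,0,0,-5,0,1],[0,0,0,0,-5,0,1],[0,0,0,0,-5,0,1],[0,0,0,0,-5,0,1],[0,0,0,0,-5,0,1],[0,0,0,0,-5,0,1],[0,0,0,0,-5,0,1],[0,0,0,0,-2,0,1],[0,0,0,0,0,0,1],[0,0,0,0,0,0,1]]]'
python3 -m inch '[[[0,0,0,0,0,0,1],[0,0,0,0,0,0,1],[0,0,0,0,0,0,1],[0,0,0,0,0,0,1],[0,0,0,0,0,0,1],[0,0,0,0,0,0,1]]]'
python3 - <<'E'
from rig import bot;from h import *
from scipy.spatial.transform import Rotation as R
o=bot.observe();r=R.from_euler("xyz",o["tcp_rot"],degrees=True);t=o["tool_pos"]
a=bot.capture("scene");c=a["color"].copy()
for s in(-.097,.078):
    X=t+r.apply([s,0,-.019]);print(X);u=proj(a,X)[0];print(u);cv2.circle(c,tuple(int(v) for v in u),3,(0,255,0),1)
print(o["qvel"].round(2),o["contact_force"])
w=bot.capture("wrist")["color"]
cv2.imwrite("pics/f.png",np.hstack([cv2.resize(c[90:300,180:460],(480,360),interpolation=cv2.INTER_CUBIC),cv2.resize(w,(320,360))])[:,:,::-1])
E
```

```text
time: 15.57
tool_pos: [0.6053, -0.2187, 0.2786]
tcp_rot: [-179.9, 0.2, -7.9]
contact_force: [0.6, -1.1, -3.8]
opening: 0.375
gripper_force: 34.9
time: 16.07
tool_pos: [0.6051, -0.2193, 0.282]
tcp_rot: [180.0, -0.0, -7.9]
contact_force: [-0.0, 0.2, -4.3]
opening: 0.374
gripper_force: 34.9
[ 0.5089965  -0.20593292  0.30091943]
[248.32447541 111.46125976]
[ 0.68232241 -0.23008067  0.30104647]
[193.43419456 126.29574758]
[ 0.09  0.21 -0.23 -0.2   0.14  0.04] [-0.02314063  0.17178992 -4.33783006]
```

View pics/f.png

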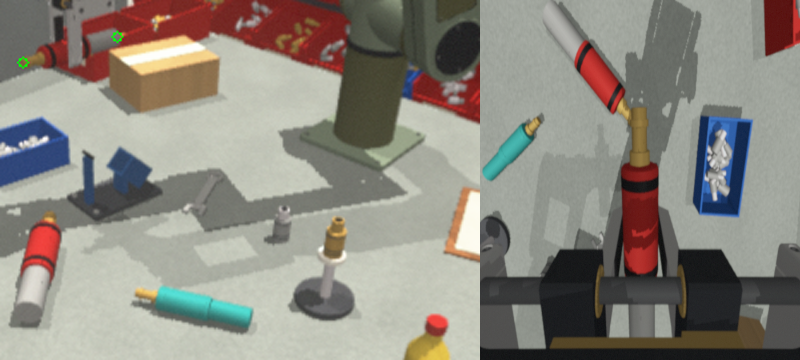

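The grinder is held level: its nose and plug ends fall on the predicted points (117,37) and (23,62), about 0.30 m up. The coupler stands on the stand at (335,240). I'll hand it in.

```bash
python3 -c "
from rig import bot;print(bot.close_job())"
```

```text
the job is handed in; nothing more can be done
None
```

I handed the job in at about 16 s of the 59 s: the brass coupler stands released on the display stand, and the small red grinder is held level and still about 0.30 m above the counter (the rig gave no verdict).

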